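# Lock the swing-out ledge of a laptop stand with its quarter-turn thumbscrew

## Task

Get the sloping laptop stand ready for the laptop: swing its blue ledge round to the low side of the deck until the slot in its free end lies over the deck's window, take the red thumbscrew from its parking slot and put it down through the ledge's slot. The brass catch plate under the window is then hidden by the ledge and may be set anywhere, so feel for its slot without forcing the screw, working screw and ledge together up or down the slope until the screw drops through both and its grip sits on the ledge. Then turn it a quarter turn so that the grip stands square across the ledge and the pin locks below, let go, and leave the cup, the tape and the mouse where they are.

Things in the scene. Friction and masses are not known exactly. Their poses are not given: they have to be found in the camera images.
- stand: laptop stand, fixed to the desk; origin on the desk below its middle, z up, x from its low to its high side. Its deck is an aluminium plate 220 x 300 x 5 mm sloping at 30 degrees, low edge 58 mm above the desk, high edge 168 mm; it faces roughly sideways, to the robot's right. A blue ledge swings on the deck
- deck_window (a point): centre of the window in the deck, at the deck's top face, 42 mm from the low edge. Axes: x up the slope, y along the low edge (roughly towards the robot), z the deck's normal, 30 degrees from vertical, leaning to the low side. The window goes through the 5 mm deck, 27 mm along x, 17.5 mm along y. Right below it, flat against the deck, is the catch plate
- ledge_pivot (a point): the ledge's hinge axis at the deck's top face, 215 mm along +y from deck_window; same axes, the hinge turns about z. Under the window, and hidden once the ledge covers it, the brass catch plate, 4 mm thick, is clamped immovably; its slot (17.5 mm along y, 8.5 mm along x) is set anywhere from 9 mm down to 9 mm up the slope (x) from the window's centre, and centred along y
- ledge (a joint): swing angle of the ledge (rad): 0 when its slot lies over the window's centre (no stop there, it goes on to -0.14), growing (positive about the deck's normal z) as the free end swings up the slope, to 1.45; starts between 0.5 and 1.25. The catch's slot is met somewhere in -0.042 to 0.042. Stiff hinge, stays where left; about 1.5 N at the free end moves it
- ledge_slot (a point): centre of the slot in the ledge's free end, at its top face. The ledge is a blue bar 255 x 32 x 5 mm lying on the deck; slot to pivot 215 mm. Axes: y along the bar from slot to pivot, x across it, z the deck's normal. Through slot, 17.5 mm along y, 8.5 mm along x; at joint 0 this point is 5 mm along z above deck_window
- ledge_grip (a point): centre of the upright black rubber stop on the ledge, to pinch or push: 90 mm long along the bar (y), 10 mm thick (x), from 5 to 23 mm above the deck, this point 14 mm above it. 100 mm from the pivot along the bar and 9 mm to the -x side of the bar's middle line. Axes as for ledge_slot
- screw_mid (a point): centre of the thumbscrew's flat red grip, 26 mm wide (y), 10 mm thick (x), 22 mm high (z, the screw's axis, grip up). It starts parked loosely, grip down on the deck, in a slot like the ledge's (along y) near a high corner of the deck, 138 mm along x and -10 mm along y from deck_window, clear of the ledge's sweep. 28 to 49 g
- thumbscrew: the thumbscrew; origin on its axis at the grip's flat underside, axes as screw_mid. Below it a 6.5 mm shank and a round-ended steel cross-pin, 15 mm long along y, 6.5 mm thick, lowest point 22.5 mm below the origin. The pin passes a slot only with y along it; it meets the catch plate with the grip 12.5 mm above the ledge; grip down on the ledge, it lies 2 mm below the catch, free to turn
- cup: orange plastic cup, 74 mm across, 85 mm high, loose beside the stand; origin at the centre of its foot
- tape: roll of packing tape lying flat, 100 mm across, 45 mm high, loose beside the stand; origin at the centre of its underside
- mouse: black computer mouse, 102 x 60 mm, 35 mm high, loose on the low side of the stand; origin at its underside
There are look-alikes about, which are no part of the job. There is more than one size of the thumbscrew; the job needs the smallest.

How it is judged (in metres and radians):
On the way, in this order (a step that is already met when the one before it is completed fails the run):
1. the ledge is swung round so that its slot lies over the deck's window (value of joint ledge between -0.06 and 0.06 rad), for 0.2 s.
2. the thumbscrew is through the ledge and the catch, its grip down to within 2 mm of the ledge (z of thumbscrew in the frame of ledge_slot between -0.002 and 0.002 m and distance between thumbscrew and ledge_slot below 0.008 m and angle between the z axis of screw_mid and the z axis of deck_window, either way round below 0.25 rad), for 0.1 s.
At the end, for the whole second after the job is handed in: Ledge over the window (joint within 0.06 rad of 0); thumbscrew through ledge and catch, its grip within 2 mm of the ledge and 8 mm of its slot's centre, axis within 0.25 rad of the deck's normal, grip square across the ledge within 0.4 rad so that the pin is locked below; at rest and released (all of step 1 and all of step 2 and angle between the y axis of screw_mid and the x axis of ledge_slot, either way round below 0.4 rad and linear speed of thumbscrew below 0.02 m/s); the robot touches nothing.
It fails at once if the thumbscrew is forced against the stand (over 45 N) (contact force between thumbscrew and stand above 45 N).
It fails at once if the cup, the tape or the mouse is pushed more than 20 mm (distance of any of cup, tape, mouse from where it was at the start of the episode above 0.02 m).
It also fails if it takes over 72 s, if anything falls off the work surface, if the arm or the gripper's body presses on something with over 40 N, if the wrist force passes 120 N, or if a joint passes its speed limit or range.

## Robot

A 6-joint arm with a two-finger parallel gripper is mounted at the origin on the work surface. World frame = base frame: x ahead of the robot, y to its left, z up, the work surface at z = 0. Lengths are in m, angles in degrees, forces in N, time in s.
With the tool pointing down it reaches from about 0.35 to 0.875 m from the base axis. Payload 4.2 kg.
Tool frame: the origin (TCP) lies midway between the tips of the shut fingers; the grasp point (between the pads) lies r.pinch_z behind it (r.pinch_z is the distance from the TCP to the grasp point, in m); z points along the fingers, y is the direction in which the jaws open and shut (so a half turn about z gives the same grasp; the last joint's range is limited). The gripper opens to 87 mm and grips with 3 to 60 N. Pads are 19 mm wide; open, the fingers measure 117 mm over their backs; the gripper's body (75 mm by 190 mm) begins 51 mm behind the grasp point.
Start: joints at [89.989, 22.042, 0.453, 0, -68.411, -14.817], TCP at [0.16, 0.604, 0.223] pointing down, gripper open.
Joint ranges: [-179.83, 179.83], [-69.29, 118.12], [-61.27, 80.66], [-181.25, 117.63], [-171.15, -9.14], [-177.46, 177.46]. Speed limits (degrees/s): [159.86, 159.86, 180, 180, 180, 180].

## Interface

Orientations are given as a 3x3 rotation matrix whose columns are the frame's x, y, z axes.
In Python, from station import r gives the robot as it stands. The module is installed in compiled form; this text tells all that it offers.
- The arm moves only by the tool play_rows, never from a script. Its argument "deltas" is a list of rows, each a list of 7 numbers: the shift along the tool's x, y, z in units of 25 mm (1.0 is 25 mm), then the turn, a rotation vector about the tool's x, y, z in units of 5 degrees (1.0 is 5 degrees), then the finger opening in mm, from 0 to 87. In form: [[tx, ty, tz, wx, wy, wz, fingers], ...]. A call has 1 to 12 rows; each row is the pose to reach, as a shift and turn from the pose commanded when the call began, along the tool's axes at that moment; what a row does not reach only later rows make up. A row lasts 1/10 s, in which the tool goes at most 50 mm and 8.59 degrees, less where a joint would pass 70% of its speed; a pose out of reach is approached as far as the arm can. A call with a gripper value outside its range is refused whole. The fingers move at their own pace and stop on an object; the grip force is fixed at half the most. Time passes only in rows, so rows that repeat a pose let the fingers close. It gives the time, the measured TCP pose, the force and the opening at its end, in the units of the state.
- r.sense(): the state, without advancing time (a new reading comes with each control period).
- r.capture(name): name is "scene" or "side" or "wrist"; returns a dict with "pixels" (400x640x3 uint8, red, green, blue), "camera_matrix" (3x3 intrinsics, pixels), "R" (3x3) and "t" (3): a world point X has camera coordinates R X + t; the wrist camera has in their place "T_tool_cam" (4x4, takes a point from camera to tool coordinates, whose origin is the TCP and whose axes are the flange's). Camera axes: x right, y down, z forward; pixel columns grow to the right and rows downward; lengths in m; the calibration is good to about 2 mm. A picture is of the moment at which its call begins: read the wrist's pose just before it. There is no depth.
- r.finish_job(): hands the job in, once; it reports no verdict.
Trained networks look in the newest picture that a camera, given by its name, has taken for a name from the list of things; names that differ only in an ending like _2 or _b are one class to them, and where a whole thing is asked for, a point or a joint stands for the part that bears it (a point fixed in the world has none). Each returns a list of dicts, best first, with "score" (0 to 1); they miss things now and then, are a little off and sometimes report something else, mostly with a low value. They report only what shows in the picture. A call takes as long as a camera call. They do not tell look-alikes from the thing itself.
- r.spot_in(camera, target): "centre" ([x, y, z] in m, in world coordinates, good to about 4 mm: the middle of the surface that is visible of it).
- r.cut_out(camera, target): "region" (400x640 bool, what is visible of it).
The state is a dict: "time_s": time; "joints": joint angles; "joint_velocities": joint speeds; "effort": joint torques, N m; "tcp_pos": TCP position; "ee_rot": TCP orientation; "wrist_force": force on the tool from outside, world axes, zero at the start; "moment": the same for the moment, N m; "gripper_width": opening from 0.0 (shut) to 1.0 (fully open).
Only numpy, scipy, OpenCV 4.12 (cv2) and the standard library are available. Lean on these libraries where they do the work, as an engineer would, in place of code of your own. Each camera call takes 0.05 s, during which the arm holds its last target.

## Working session

There is one attempt and no reset: what is moved stays moved. The work goes in short steps, Python scripts to look and compute and a tool call to move; the robot and the scene stay as the last step left them, time stands still between calls to the robot, and variables do not carry over. Pictures are saved under pics/ and viewed, and the job is handed in when it is done.

Besides the shell and the picture viewer there is one more tool, called after "Call:" as a command line: name --pt "numbers of a row" for each row, then --argument value for the rest. play_rows: Moves the arm, as the interface text tells. Its arguments: {"type":"object","properties":{"deltas":{"type":"array","items":{"type":"array","items":{"type":"number"}}}},"required":["deltas"]}

```bash
ls; mkdir -p pics
python3 - <<'E'
from station import r
import cv2
s=r.sense(); print({k:(v if not hasattr(v,'tolist') else v.tolist()) for k,v in s.items()}); print(r.pinch_z)
for n in ["scene","side","wrist"]:
    c=r.capture(n); cv2.imwrite(f"pics/{n}0.png",c["pixels"][:,:,::-1])
    print(n,c["camera_matrix"].tolist(), {k:c[k].tolist() for k in c if k in("R","t","T_tool_cam")})
    for t in ["stand","ledge","thumbscrew","cup","tape","mouse","screw_mid","ledge_grip","ledge_slot","deck_window","ledge_pivot"]:
        try: print(t,[( [round(float(x),4) for x in d["centre"]],round(float(d["score"]),2)) for d in r.spot_in(n,t)])
        except Exception as e: print(t,e)
E
```

```text
pics
{'time_s': 0.0, 'joints': [89.98895982721156, 22.08928079083193, 0.3806039123244164, -0.02840241096127791, -68.41320400099205, -14.815771683696772], 'joint_velocities': [0.06862457812566038, -0.04478046278313249, 0.12340719012931345, -0.05599796928347291, -0.04726979011648995, -0.001476981225219211], 'effort': [0.001531715752207674, -39.066195487976074, 18.740749955177307, 4.219697266817093, 0.01097933272831142, -0.00020116562154726125], 'tcp_pos': [0.15977502748092973, 0.6036036827804706, 0.22148237328323161], 'ee_rot': [[0.9666569563219354, -0.2560744343828717, -0.0004613565913590612], [-0.25607483095494254, -0.9666546210720077, -0.0021270899207281495], [9.872086733269976e-05, 0.002174308079736352, -0.9999976313164771]], 'wrist_force': [0.6509613889656013, -0.09410878275874629, 0.06179143979380593], 'moment': [0.012624250994628468, -0.04281580793255093, 0.029939160229478436], 'gripper_width': 0.9988594042285457}
0.0187
scene [[458.1173401657485, 0.0, 324.322357705116], [0.0, 458.1173401657485, 198.43611436904658], [0.0, 0.0, 1.0]] {'R': [[0.3110857125581793, 0.9502951512198107
[... 1801 characters left out ...]
0.79)]
ledge_slot [([0.4328, 0.0002, 0.1383], 0.92)]
deck_window [([0.4575, 0.0119, 0.1373], 0.73)]
ledge_pivot [([0.454, 0.0103, 0.1343], 0.67)]
wrist [[328.75457887423033, 0.0, 315.03885500949525], [0.0, 328.75457887423033, 198.90534825016337], [0.0, 0.0, 1.0]] {'T_tool_cam': [[0.00016683543323093414, -0.9550328904657193, -0.29649983186273804, 0.08210039633903833], [0.9999992679182333, -0.00019601277568002932, 0.001194044383079374, 0.0013137841516817073], [-0.0011984694135488314, -0.2964998140095293, 0.9550321586016772, -0.16233871989684065], [0.0, 0.0, 0.0, 1.0]]}
stand []
ledge []
thumbscrew []
cup []
tape []
mouse []
screw_mid []
ledge_grip []
ledge_slot []
deck_window []
ledge_pivot []
```

View pics/scene0.png

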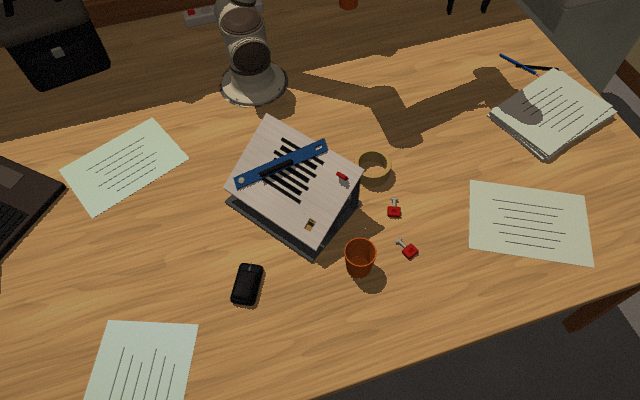

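View pics/side0.png

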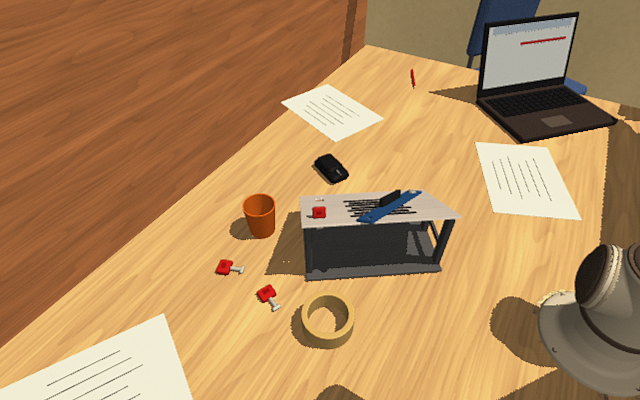

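Run:
```python
import cv2
i=cv2.imread("pics/scene0.png"); cv2.imwrite("pics/c1.png",cv2.resize(i[105:265,215:375],None,fx=5,fy=5,interpolation=cv2.INTER_CUBIC)[:600] if 0 else cv2.resize(i[105:265,215:415],None,fx=3.7,fy=3.7,interpolation=cv2.INTER_CUBIC))
i=cv2.imread("pics/side0.png"); cv2.imwrite("pics/c2.png",cv2.resize(i[180:290,280:480],None,fx=4,fy=4,interpolation=cv2.INTER_CUBIC))
```

```text
(no output)
```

View pics/c1.png

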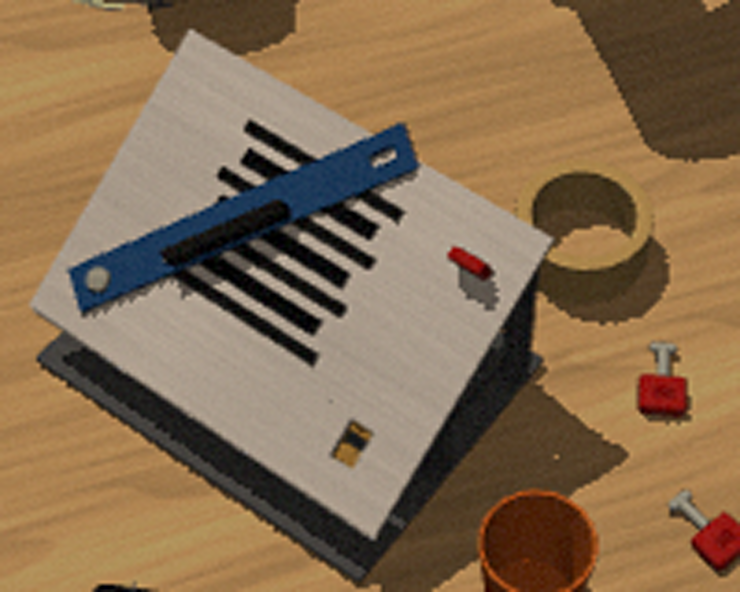

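View pics/c2.png

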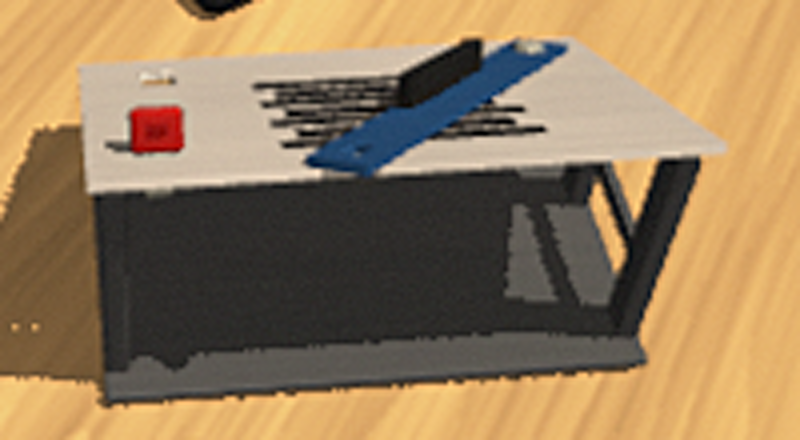

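View pics/wrist0.png

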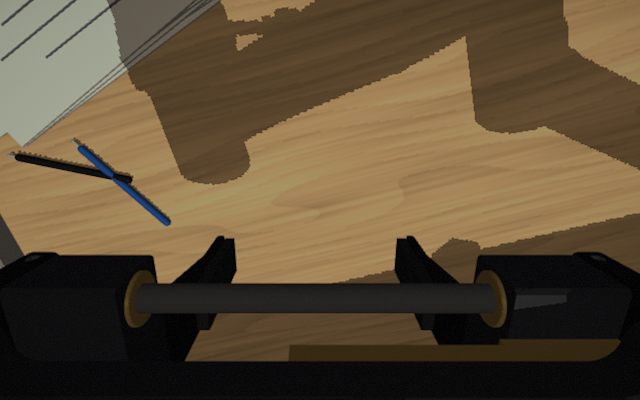

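```bash
cat > h.py <<'E'
import numpy as np, json
CAM={"scene":(458.1173401657485,324.322357705116,198.43611436904658,np.array([[0.3110857125581793, 0.9502951512198107, -0.012837640370686685], [0.7984937486095423, -0.2686701576214745, -0.5387244934427368], [-0.5153963648238616, 0.15733871733228716, -0.8423841850097733]]),np.array([-0.225506506288286, -0.3713210469134966, 1.4585168567457036])),
"side":(378.94194364517637,320.8274871191537,200.82419790122526,np.array([[-0.8637091962953033, -0.5039833517924858, 0.002684278475288527], [-0.35804984438818166, 0.6098477002135051, -0.7070262311102027], [0.3546924487052414, -0.611626163322262, -0.7071822276974791]]),np.array([0.5123857906432814, 0.2620013975520605, 0.7147690450455059]))}
def proj(cam,X):
    f,cx,cy,R,t=CAM[cam]; p=R@X+t; return np.array([cx+f*p[0]/p[2],cy+f*p[1]/p[2]])
c,s=np.cos(np.pi/6),.5
DW=np.array([[c,0,-s],[0,1,0],[s,0,c]]) # columns deck axes in stand frame
def Rz(a): return np.array([[np.cos(a),-np.sin(a),0],[np.sin(a),np.cos(a),0],[0,0,1]])
def frame(p):
    """p=[x,y,yaw,yw,dz] -> (R,o) of deck_window in world"""
    R=Rz(p[2])@DW
    lo=np.array([-.110*c,0,.058+p[4]])
    o=np.array([p[0],p[1],0])+Rz(p[2])@(lo+DW@np.array([.042,p[3],0]))
    return R,o
def w(p,q): R,o=frame(p); return o+R@np.asarray(q,float)
E
cat > fit.py <<'E'
from h import *
from scipy.optimize import least_squares
S=lambda x,y:np.array([215+x/3.7,105+y/3.7])
D=lambda x,y:np.array([280+x/4,180+y/4])
# deck coords rel window: x in [-.042,.178], y in [-.15-yw,.15-yw]
C=[(-1,1),(1,1),(1,-1),(-1,-1)]
def model(p):
    yw,th=p[3],p[5]
    P=lambda hx,hy:(-.042 if hx<0 else .178, hy*.15-yw,0)
    sl=lambda d,z=.005:(d*np.sin(th)*1+0,.215-d*np.cos(th),z)
    obs=[("scene",P(-1,1),S(32,303)),("scene",P(1,1),S(190,30)),("scene",P(1,-1),S(553,238)),("scene",P(-1,-1),S(375,538)),
     ("side",P(-1,-1),D(80,66)),("side",P(1,-1),D(88,188)),("side",P(1,1),D(722,148)),("side",P(-1,1),D(570,40)),
     ("scene",(0,0,0),S(352,443)),("side",(0,0,0),D(157,77)),("scene",(0,.215,.005),S(97,279)),("scene",sl(.215),S(384,156)),
     ("scene",(.138,-.010,.011),S(470,263)),("side",(.138,-.010,.011),D(157,130))]
    return [ (o,proj(o[0],w(p,o[1]))-o[2]) for o in obs]
f=lambda p:np.concatenate([e for o,e in model(p)])
r=least_squares(f,[.5,0,np.pi/2,-.1,0,.6],loss="soft_l1")
print(r.x, np.degrees(r.x[2])); 
for o,e in model(r.x): print(o[0],np.round(o[1],3),np.round(e,2))
np.save("p.npy",r.x)
R,o=frame(r.x); print("R",R.round(4).tolist(),"o",o.round(4)); print("screw",w(r.x,(.138,-.01,.011)),"pivot",w(r.x,(0,.215,0)))
E
python3 fit.py
```

```text
[ 0.47556874 -0.00594369  2.18073293 -0.10518809 -0.00336147  0.89539482] 124.94679336670794
scene [-0.042  0.255  0.   ] [-1.03 -0.13]
scene [0.178 0.255 0.   ] [-0.27 -0.59]
scene [ 0.178 -0.045  0.   ] [-0.62 -0.22]
scene [-0.042 -0.045  0.   ] [-1.07 -0.79]
side [-0.042 -0.045  0.   ] [-1.12  0.43]
side [ 0.178 -0.045  0.   ] [-1.17 -0.41]
side [0.178 0.255 0.   ] [-0.14  0.03]
side [-0.042  0.255  0.   ] [-0.64  0.14]
scene [0 0 0] [-0.74 -0.28]
side [0 0 0] [-0.52  1.13]
scene [0.    0.215 0.005] [ 0.29 -0.38]
scene [0.168 0.081 0.005] [-0.79  0.21]
scene [ 0.138 -0.01   0.011] [-0.54 -0.27]
side [ 0.138 -0.01   0.011] [-1.14  0.95]
R [[-0.4961, -0.8197, 0.2864], [0.7099, -0.5728, -0.4098], [0.5, 0.0, 0.866]] o [0.5955 0.006  0.0756]
screw [0.538412   0.10522029 0.15416481] pivot [ 0.41929058 -0.11711664  0.07563853]
```

```bash
sed -i 's#S=lambda.*#S=lambda x,y:np.array([215+(x+.5)/3.7-.5,105+(y+.5)/3.7-.5])#; s#D=lambda.*#D=lambda x,y:np.array([280+(x+.5)/4-.5,180+(y+.5)/4-.5])#' fit.py; python3 fit.py
cat >> h.py <<'E'
from scipy.spatial.transform import Rotation as Ro
def tool_R(p,phi,sgn=1):
    """tool along -normal, jaw y = deck direction at angle phi from deck x"""
    R,o=frame(p); y=R@np.array([np.cos(phi),np.sin(phi),0])*sgn; z=-R[:,2]; return np.column_stack([np.cross(y,z),y,z])
def delta(s,pos,Rt):
    R0=np.array(s["ee_rot"]); t=R0.T@(np.asarray(pos)-np.array(s["tcp_pos"]))/.025
    rv=Ro.from_matrix(R0.T@Rt).as_rotvec(degrees=True)/5
    return np.round(t,3).tolist(),np.round(rv,3).tolist(), "rows",max(np.linalg.norm(t)/2,np.linalg.norm(rv)*5/8.59).round(1)
def todeck(p,X): R,o=frame(p); return R.T@(np.asarray(X)-o)
E
python3 - <<'E'
from h import *; from station import r
p=np.load("p.npy"); s=r.sense()
for h in(.15,.07): print(delta(s,w(p,(.06,-.05,h)),tool_R(p,p[5])), w(p,(.06,-.05,h)))
for n,x in dict(cup=(.695,.098,0),tape=(.45,.232,.045),mouse=(.666,-.165,.03)).items(): print(n,todeck(p,x))
E
```

```text
[ 4.75910357e-01 -6.07845107e-03  2.18119363e+00 -1.04829057e-01
 -2.15094559e-03  8.96862660e-01] 124.97318910775239
scene [-0.042  0.255  0.   ] [-0.79  0.12]
scene [0.178 0.255 0.   ] [-0.02 -0.45]
scene [ 0.178 -0.045  0.   ] [-0.23 -0.06]
scene [-0.042 -0.045  0.   ] [-0.7  -0.53]
side [-0.042 -0.045  0.   ] [-0.87  0.38]
side [ 0.178 -0.045  0.   ] [-0.91 -0.56]
side [0.178 0.255 0.   ] [ 0.25 -0.17]
side [-0.042  0.255  0.   ] [-0.31  0.05]
scene [0 0 0] [-0.51 -0.12]
side [0 0 0] [-0.1   1.05]
scene [0.    0.215 0.005] [ 0.44 -0.22]
scene [0.168 0.081 0.005] [-0.62  0.18]
scene [ 0.138 -0.01   0.011] [-0.3  -0.17]
side [ 0.138 -0.01   0.011] [-0.69  0.79]
R [[-0.4964, -0.8194, 0.2866], [0.7096, -0.5732, -0.4097], [0.5, 0.0, 0.866]] o [0.5956 0.0058 0.0768]
screw [0.5384082  0.10490867 0.15537533] pivot [ 0.41938923 -0.11748311  0.07684905]
([24.967, 17.747, -0.568], [0.09, -6.49, 15.376], 'rows', np.float64(15.3)) [0.64974111 0.01553485 0.23675286]
([23.745, 16.714, 2.203], [0.09, -6.49, 15.376], 'rows', np.float64(14.6)) [0.62681339 0.04831167 0.16747083]
cup [-0.02232246 -0.1343545  -0.07584977]
tape [ 0.21688708 -0.01040439 -0.16199594]
mouse [-0.17956188  0.04015846  0.04957347]
```

Call:
play_rows --pt "25 17.7 -0.6 0.1 -6.5 15.4 87" --pt "25 17.7 -0.6 0.1 -6.5 15.4 87" --pt "25 17.7 -0.6 0.1 -6.5 15.4 87" --pt "25 17.7 -0.6 0.1 -6.5 15.4 87" --pt "25 17.7 -0.6 0.1 -6.5 15.4 87" --pt "25 17.7 -0.6 0.1 -6.5 15.4 87" --pt "25 17.7 -0.6 0.1 -6.5 15.4 87" --pt "25 17.7 -0.6 0.1 -6.5 15.4 87" --pt "25 17.7 -0.6 0.1 -6.5 15.4 87" --pt "25 17.7 -0.6 0.1 -6.5 15.4 87" --pt "25 17.7 -0.6 0.1 -6.5 15.4 87" --pt "25 17.7 -0.6 0.1 -6.5 15.4 87"

```text
time_s: 3.0
tcp_pos: [0.5457, 0.1414, 0.2345]
ee_rot: [[-0.127, -0.95, -0.285], [-0.911, -0.002, 0.411], [-0.391, 0.312, -0.866]]
wrist_force: [1.0, 0.7, 0.8]
gripper_width: 0.999
```

Run:
```python
from h import *; from station import r
p=np.load("p.npy"); s=r.sense(); print(s["time_s"],s["joints"],s["tcp_pos"])
for h in(.15,.07): print(delta(s,w(p,(.06,-.05,h)),tool_R(p,p[5])), w(p,(.06,-.05,h)))
```

```text
3.0 [ 14.25746925  23.75924606   9.3166257  -27.99857032 -87.33656701
 -13.82537436] [0.54572217 0.14137078 0.23446323]
([4.025, -3.915, -3.336], [-0.015, 0.021, -0.033], 'rows', np.float64(3.3)) [0.64974111 0.01553485 0.23675286]
([4.031, -3.911, -0.136], [-0.015, 0.021, -0.033], 'rows', np.float64(2.8)) [0.62681339 0.04831167 0.16747083]
```

Call:
play_rows --pt "4 -3.9 -0.1 0 0 0 87" --pt "4 -3.9 -0.1 0 0 0 87" --pt "4 -3.9 -0.1 0 0 0 87" --pt "4 -3.9 -0.1 0 0 0 87" --pt "4 -3.9 -0.1 0 0 0 87" --pt "4 -3.9 -0.1 0 0 0 87"

```text
time_s: 3.6
tcp_pos: [0.6253, 0.0526, 0.168]
ee_rot: [[-0.124, -0.95, -0.285], [-0.912, -0.004, 0.411], [-0.392, 0.311, -0.866]]
wrist_force: [0.9, 0.4, -0.3]
gripper_width: 0.997
```

```bash
cat >> h.py <<'E'
K=np.array([[328.75457887423033,0,315.03885500949525],[0,328.75457887423033,198.90534825016337],[0,0,1]])
TC=np.array([[0.00016683543323093414, -0.9550328904657193, -0.29649983186273804, 0.08210039633903833], [0.9999992679182333, -0.00019601277568002932, 0.001194044383079374, 0.0013137841516817073], [-0.0011984694135488314, -0.2964998140095293, 0.9550321586016772, -0.16233871989684065], [0,0,0,1]])
def wcam(s):
    R=np.array(s["ee_rot"]); return R@TC[:3,:3], np.array(s["tcp_pos"])+R@TC[:3,3]
def wproj(s,X):
    Rc,tc=wcam(s); q=K@(Rc.T@(np.asarray(X)-tc)); return q[:2]/q[2]
def wray(s,px,p,z):
    """pixel -> deck coords at deck height z"""
    Rc,tc=wcam(s); d=Rc@np.linalg.solve(K,np.array([px[0],px[1],1.])); R,o=frame(p); a=R.T@(tc-o); b=R.T@d; return a+b*(z-a[2])/b[2]
E
cat > snap.py <<'E'
import sys,cv2,json
from station import r
n=sys.argv[1]; s=r.sense(); s={k:(v.tolist() if hasattr(v,'tolist') else v) for k,v in s.items()}
c=r.capture("wrist" if len(sys.argv)<3 else sys.argv[2]); cv2.imwrite(f"pics/{n}.png",c["pixels"][:,:,::-1]); json.dump(s,open(f"{n}.json","w")); print(s["time_s"],s["tcp_pos"],[round(j,1) for j in s["joints"]],s["wrist_force"],s["gripper_width"])
E
python3 snap.py w1
```

```text
3.6 [0.6252552836830721, 0.05261251227715947, 0.16797017017217203] [5.7, 34.5, 17.1, -25.9, -88.4, -5.0] [0.9308956310413286, 0.3844120343529042, -0.33441648742768537] 0.9969994324117536
```

View pics/w1.png

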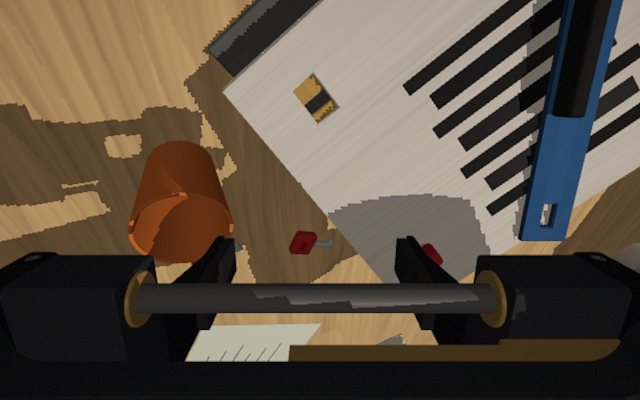

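Run:
```python
import cv2
i=cv2.imread("pics/w1.png"); a=cv2.resize(i[60:135,270:360],None,fx=8,fy=8,interpolation=cv2.INTER_CUBIC)
cv2.imwrite("pics/c3.png",a)
cv2.imwrite("pics/c4.png",cv2.resize(i[190:265,390:600],None,fx=3.8,fy=3.8,interpolation=cv2.INTER_CUBIC))
```

```text
(no output)
```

View pics/c3.png

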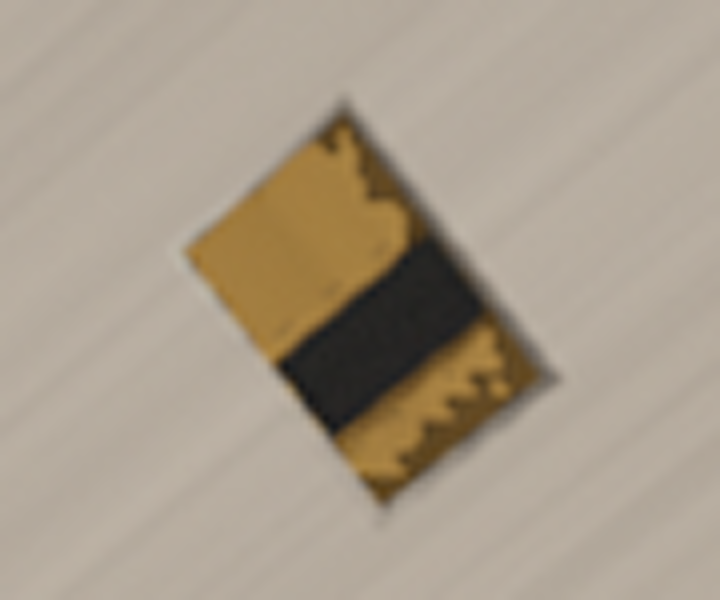

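View pics/c4.png

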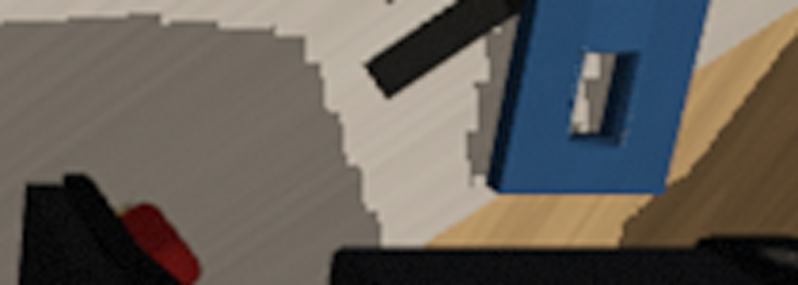

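```bash
cat > a.py <<'E'
from h import *
p=np.load("p.npy"); s=json.load(open("w1.json"))
g=lambda x,y:(270+(x+.5)/8-.5,60+(y+.5)/8-.5)
W=[wray(s,g(*q),p,0) for q in [(343,105),(185,250),(385,502),(557,378)]]
for q in W: print("win",(q*1e3).round(1))
print("win centre",(np.mean(W,0)*1e3).round(1))
for q in [(275,362),(425,240),(335,435),(488,312)]: print("slot",(wray(s,g(*q),p,-.005)*1e3).round(1))
k=lambda x,y:(390+(x+.5)/3.8-.5,190+(y+.5)/3.8-.5)
L=[wray(s,k(*q),p,.005) for q in [(587,53),(638,53),(622,145),(572,136)]]
print("ledge slot",(np.mean(L,0)*1e3).round(1)); c0=np.mean(L,0); print("th",np.arctan2(c0[0],.215-c0[1]),np.hypot(c0[0],.215-c0[1]))
print("low far corner",(wray(s,(222,90),p,0)*1e3).round(1))
E
python3 a.py
```

```text
win [-12.    9.3   0. ]
win [-11.4  -8.1   0. ]
win [15.1 -7.8  0. ]
win [16.1  9.9  0. ]
win centre [2.  0.8 0. ]
slot [ 0.3 -8.1 -5. ]
slot [ 0.5  8.2 -5. ]
slot [ 8.2 -7.9 -5. ]
slot [ 8.5  8.8 -5. ]
ledge slot [171.8  82.9   5. ]
th 0.9151484607484345 0.2166961746640424
low far corner [-41.1 -44.5   0. ]
```

```bash
cat > lg.py <<'E'
from h import *; from station import r
import sys
p=np.load("p.npy"); s=r.sense(); p0=np.array([float(sys.argv[3])*1e-3,float(sys.argv[4])*1e-3]) if len(sys.argv)>3 else np.array([.001,.0004])
h=float(sys.argv[1])
print("now deck",todeck(p,s["tcp_pos"]).round(4))
for th in map(float,sys.argv[2].split(",")):
    u=np.array([np.sin(th),-np.cos(th)]); x=np.array([np.cos(th),np.sin(th)])
    q=p0+np.array([0,.215])+.1*u-.009*x
    print(th,delta(s,w(p,(q[0],q[1],h)),tool_R(p,th)),q.round(4))
E
python3 lg.py .06 .906
```

```text
now deck [ 0.0645 -0.0513  0.0685]
0.906 ([4.639, 6.43, 0.321], [-0.026, 0.014, -0.1], 'rows', np.float64(4.0)) [0.0742 0.1466]
```

Call:
play_rows --pt "4.6 6.4 0.3 0 0 -0.1 60" --pt "4.6 6.4 0.3 0 0 -0.1 60" --pt "4.6 6.4 0.3 0 0 -0.1 60" --pt "4.6 6.4 0.3 0 0 -0.1 60" --pt "4.6 6.4 0.3 0 0 -0.1 60" --pt "4.6 6.4 0.3 0 0 -0.1 60" --pt "4.6 6.4 0.3 0 0 -0.1 60"

```text
time_s: 4.35
tcp_pos: [0.4577, -0.0496, 0.1665]
ee_rot: [[-0.115, -0.952, -0.284], [-0.912, -0.012, 0.41], [-0.394, 0.306, -0.867]]
wrist_force: [0.4, 0.8, 0.2]
gripper_width: 0.694
```

```bash
python3 snap.py w2; python3 lg.py .06 .906
```

```text
4.35 [0.4576589631837696, -0.04958103398306801, 0.16646266166950566] [-3.0, 21.8, -6.0, -23.5, -82.3, 7.2] [0.4425567373569953, 0.7785123093241032, 0.158688729521118] 0.6939460229865828
now deck [0.0738 0.1446 0.0604]
0.906 ([0.038, 0.072, 0.017], [-0.026, 0.009, 0.001], 'rows', np.float64(0.0)) [0.0742 0.1466]
```

View pics/w2.png

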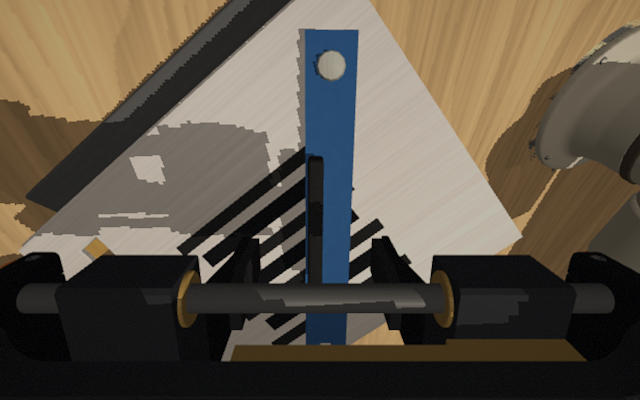

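Call:
play_rows --pt "0 0.05 0.8 0 0 0 60" --pt "0 0.05 1.5 0 0 0 60" --pt "0 0.05 2.0 0 0 0 60" --pt "0 0.05 2.0 0 0 0 60"

```text
time_s: 4.8
tcp_pos: [0.4405, -0.0288, 0.1212]
ee_rot: [[-0.117, -0.95, -0.289], [-0.912, -0.013, 0.411], [-0.394, 0.312, -0.865]]
wrist_force: [-0.1, 0.2, 0.8]
gripper_width: 0.688
```

Call:
play_rows --pt "0 0 0 0 0 0 0" --pt "0 0 0 0 0 0 0" --pt "0 0 0 0 0 0 0" --pt "0 0 0 0 0 0 0" --pt "0 0 0 0 0 0 0"

```text
time_s: 5.3
tcp_pos: [0.4414, -0.03, 0.1227]
ee_rot: [[-0.117, -0.951, -0.285], [-0.912, -0.011, 0.411], [-0.394, 0.308, -0.866]]
wrist_force: [1.0, 0.3, -0.2]
gripper_width: 0.324
```

```bash
python3 snap.py w3; python3 lg.py .009 .9,.8,.7,.6,.5,.4,.3,.2,.1,.011
```

```text
5.3 [0.4413909269201535, -0.029977503952738887, 0.12269767422384308] [-1.2, 23.0, -11.2, -24.7, -75.8, 8.3] [0.9667743483901915, 0.32209340465241093, -0.24870015542803747] 0.32378872892072613
now deck [0.0741 0.1469 0.0101]
0.9 ([-0.005, -0.03, 0.045], [-0.014, 0.016, 0.043], 'rows', np.float64(0.0)) [0.0737 0.1462]
0.8 ([0.053, -0.427, 0.045], [-0.013, 0.017, 1.189], 'rows', np.float64(0.7)) [0.0665 0.1393]
0.7 ([0.15, -0.817, 0.045], [-0.012, 0.017, 2.335], 'rows', np.float64(1.4)) [0.0585 0.1331]
0.6 ([0.285, -1.195, 0.046], [-0.011, 0.018, 3.481], 'rows', np.float64(2.0)) [0.05   0.1278]
0.5 ([0.457, -1.557, 0.046], [-0.01, 0.018, 4.627], 'rows', np.float64(2.7)) [0.041  0.1233]
0.4 ([0.665, -1.901, 0.046], [-0.009, 0.019, 5.773], 'rows', np.float64(3.4)) [0.0317 0.1198]
0.3 ([0.906, -2.222, 0.046], [-0.009, 0.02, 6.918], 'rows', np.float64(4.0)) [0.022  0.1172]
0.2 ([1.177, -2.518, 0.046], [-0.008, 0.02, 8.064], 'rows', np.float64(4.7)) [0.012  0.1156]
0.1 ([1.477, -2.785, 0.046], [-0.007, 0.02, 9.21], 'rows', np.float64(5.4)) [0.002 0.115]
0.011 ([1.765, -2.996, 0.046], [-0.006, 0.021, 10.23], 'rows', np.float64(6.0)) [-0.0069  0.1153]
```

View pics/w3.png

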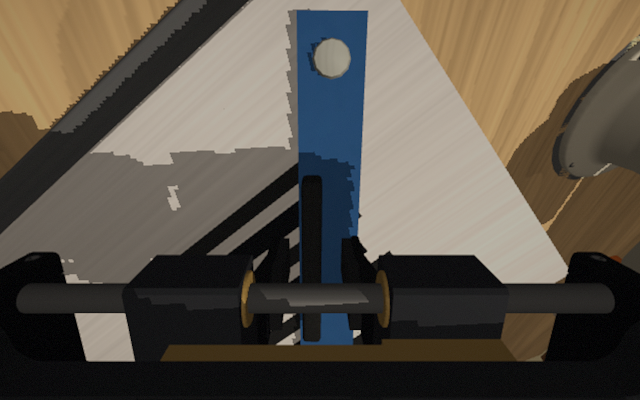

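Call:
play_rows --pt "0 0 0 0 0 0 0" --pt "0 0 0 0 0 0 0" --pt "0 0 0 0 0 0 0" --pt "0 0 0 0 0 0 0"

```text
time_s: 5.75
tcp_pos: [0.4421, -0.0298, 0.1223]
ee_rot: [[-0.117, -0.952, -0.284], [-0.912, -0.011, 0.411], [-0.394, 0.307, -0.866]]
wrist_force: [3.1, 0.2, -2.5]
gripper_width: 0.114
```

Call:
play_rows --pt "0.06 -0.42 0 0 0 1.15 0" --pt "0.15 -0.82 0 0 0 2.3 0" --pt "0.29 -1.2 0 0 0 3.45 0" --pt "0.46 -1.56 0 0 0 4.6 0" --pt "0.67 -1.9 0 0 0 5.75 0" --pt "0.91 -2.22 0 0 0 6.9 0" --pt "1.18 -2.52 0 0 0 8.05 0" --pt "1.48 -2.79 0 0 0 9.2 0" --pt "1.77 -3.0 0 0 0 10.2 0" --pt "1.77 -3.0 0 0 0 10.2 0" --pt "1.77 -3.0 0 0 0 10.2 0" --pt "1.77 -3.0 0 0 0 10.2 0"

```text
time_s: 6.95
tcp_pos: [0.5079, -0.0692, 0.0819]
ee_rot: [[-0.813, -0.509, -0.284], [-0.583, 0.701, 0.411], [-0.01, 0.499, -0.866]]
wrist_force: [3.9, 0.2, -1.3]
gripper_width: 0.115
```

```bash
python3 snap.py w4; python3 lg.py .009 0.04,.011,0;python3 snap.py s4 scene
```

```text
6.95 [0.5079212622498449, -0.06918328080531976, 0.08191958219607906] [-4.6, 31.9, -2.9, -23.4, -76.4, -39.7] [3.868517831697475, 0.19904688335567133, -1.333371490336519] 0.1150964886722137
now deck [-0.0071  0.1148  0.01  ]
0.04 ([0.012, 0.123, 0.038], [-0.008, 0.029, -0.287], 'rows', np.float64(0.2)) [-0.004   0.1151]
0.011 ([0.021, 0.007, 0.038], [-0.007, 0.029, 0.045], 'rows', np.float64(0.0)) [-0.0069  0.1153]
0.0 ([0.026, -0.037, 0.038], [-0.007, 0.029, 0.171], 'rows', np.float64(0.1)) [-0.008   0.1154]
7.0 [0.5078798491456341, -0.06913416251923303, 0.08193998633056437] [-4.6, 31.9, -2.9, -23.4, -76.4, -39.7] [3.996363427475112, 0.8155161667292172, -1.7943702240541017] 0.11373643015858369
```

View pics/w4.png

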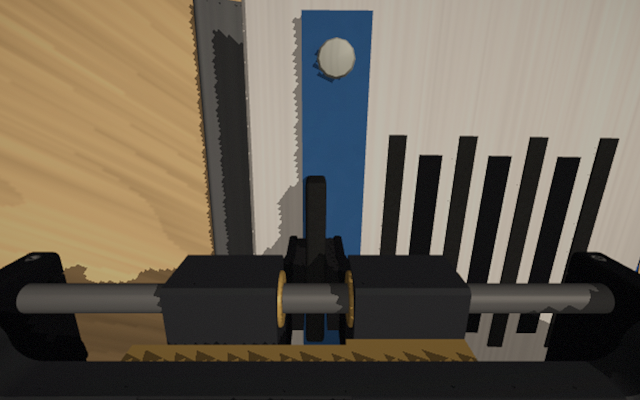

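View pics/s4.png

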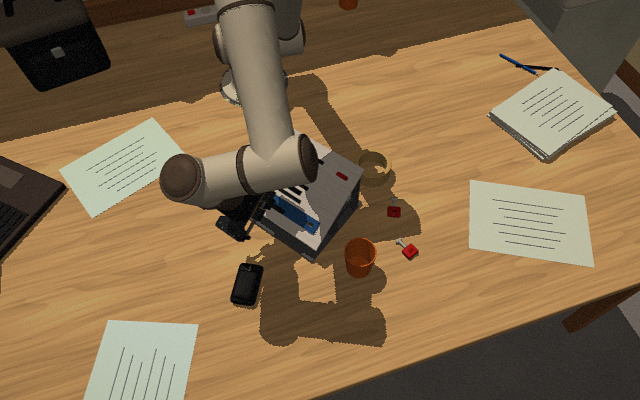

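Call:
play_rows --pt "0 0 0 0 0 0 40" --pt "0 0 0 0 0 0 40" --pt "0 0 0 0 0 0 40" --pt "0 0 -0.8 0 0 0 40" --pt "0 0 -2.0 0 0 0 40" --pt "0 0 -3.0 0 0 0 40"

```text
time_s: 7.65
tcp_pos: [0.5284, -0.1007, 0.1478]
ee_rot: [[-0.812, -0.507, -0.288], [-0.583, 0.701, 0.411], [-0.007, 0.501, -0.865]]
wrist_force: [1.5, 0.5, -0.6]
gripper_width: 0.446
```

```bash
cat > go.py <<'E'
from h import *; from station import r
import sys
a=list(map(float,sys.argv[1:])); p=np.load("p.npy"); s=r.sense()
print(round(s["time_s"],2),"deck",todeck(p,s["tcp_pos"]).round(4),"F",np.round(frame(p)[0].T@np.array(s["wrist_force"]),1),"gw",round(s["gripper_width"]*87,1),"j",np.round(s["joints"],1))
for i in range(0,len(a),4): print(delta(s,w(p,np.array(a[i:i+3])/1e3),tool_R(p,np.radians(a[i+3]))))
E
python3 go.py 60 -90 70 0
```

```text
7.65 deck [-0.0067  0.1161  0.0858] F [-0.7 -1.5 -0.2] gw 38.8 j [ -7.1  30.3   4.8 -21.9 -86.  -41.4]
([-8.28, 2.552, 0.635], [0.016, -0.003, 0.158], 'rows', np.float64(4.3))
```

Call:
play_rows --pt "-8.3 2.55 0.6 0 0 0 40" --pt "-8.3 2.55 0.6 0 0 0 40" --pt "-8.3 2.55 0.6 0 0 0 40" --pt "-8.3 2.55 0.6 0 0 0 40" --pt "-8.3 2.55 0.6 0 0 0 40" --pt "-8.3 2.55 0.6 0 0 0 40" --pt "-8.3 2.55 0.6 0 0 0 40" --pt "-8.3 2.55 0.6 0 0 0 40"

```text
time_s: 8.45
tcp_pos: [0.66, 0.0704, 0.1673]
ee_rot: [[-0.813, -0.506, -0.287], [-0.582, 0.702, 0.411], [-0.007, 0.501, -0.865]]
wrist_force: [0.1, -0.7, 0.8]
gripper_width: 0.461
```

```bash
python3 snap.py w5; python3 go.py 138 -10 60 0
```

```text
8.45 [0.6599959475819849, 0.07041186627096285, 0.16726784803079386] [6.8, 37.7, 23.1, -26.2, -90.6, -57.8] [0.11348150817313049, -0.6728267865242862, 0.8448269852843513] 0.4608242949525426
8.5 deck [ 0.059  -0.0899  0.0705] F [-0.2 -0.3 -0.3] gw 39.9 j [  6.8  37.7  23.1 -26.2 -90.6 -57.8]
([3.156, 3.197, 0.42], [0.011, 0.011, 0.139], 'rows', np.float64(2.3))
```

View pics/w5.png

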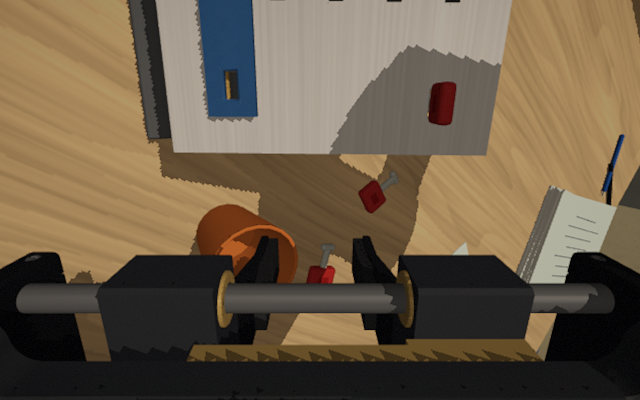

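Run:
```python
import cv2
i=cv2.imread("pics/w5.png"); a=cv2.resize(i[55:130,190:270],None,fx=8,fy=8,interpolation=cv2.INTER_CUBIC)
b=cv2.resize(i[70:160,415:500],None,fx=6,fy=6,interpolation=cv2.INTER_CUBIC)
cv2.imwrite("pics/c5.png",a);cv2.imwrite("pics/c6.png",b)
```

```text
(no output)
```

View pics/c5.png

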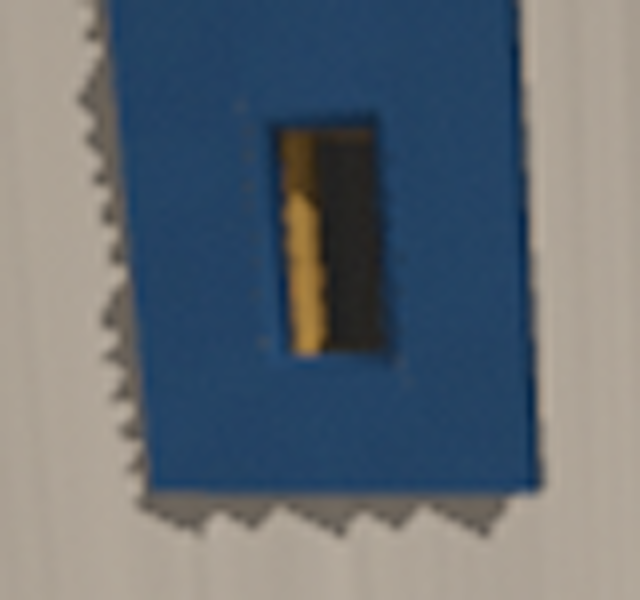

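View pics/c6.png

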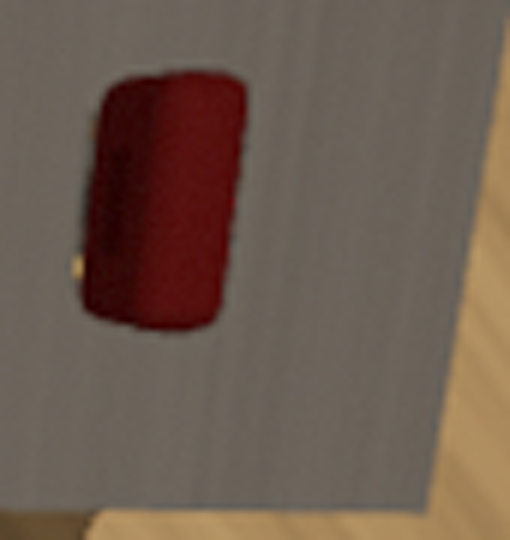

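```bash
cat > b.py <<'E'
from h import *
p=np.load("p.npy"); s=json.load(open("w5.json"))
g=lambda x,y:(190+(x+.5)/8-.5,55+(y+.5)/8-.5)
P=lambda n,q,z:print(n,[(wray(s,g(*a),p,z)*1e3)[:2].round(1).tolist() for a in q])
P("ledge slot top left edge",[(268,120),(280,355)],.005)
P("right edge (top)",[(378,115),(394,360)],.005)
P("left inner lower edge z0",[(285,125),(293,350)],0)
P("ledge end corners",[(150,490),(540,490)],.005)
P("bar sides up",[(105,0),(518,0)],.005)
P("catch slot low edge",[(315,130),(328,350)],-.005)
k=lambda x,y:(415+(x+.5)/6-.5,70+(y+.5)/6-.5)
print("screw top",[(wray(s,k(*a),p,.022)*1e3)[:2].round(1).tolist() for a in [(160,75),(245,75),(218,325),(140,325)]])
print("far high corner",(wray(s,k(430,510),p,0)*1e3).round(1))
E
python3 b.py
```

```text
ledge slot top left edge [[0.2, 8.3], [-0.1, -9.8]]
right edge (top) [[9.1, 8.8], [9.3, -10.1]]
left inner lower edge z0 [[0.3, 8.3], [-0.3, -9.5]]
ledge end corners [[-11.8, -20.8], [21.0, -20.4]]
bar sides up [[-12.2, 17.1], [20.7, 17.5]]
catch slot low edge [[1.5, 8.3], [1.5, -9.5]]
screw top [[135.9, 1.7], [144.5, 1.8], [145.1, -22.8], [136.9, -22.9]]
far high corner [182.1 -45.5   0. ]
```

```bash
python3 go.py 140 -10.5 55 0
```

```text
8.5 deck [ 0.059  -0.0899  0.0705] F [-0.2 -0.3 -0.3] gw 39.9 j [  6.8  37.7  23.1 -26.2 -90.6 -57.8]
([3.136, 3.276, 0.62], [0.011, 0.011, 0.139], 'rows', np.float64(2.3))
```

Call:
play_rows --pt "3.14 3.28 0.6 0 0 0.14 40" --pt "3.14 3.28 0.6 0 0 0.14 40" --pt "3.14 3.28 0.6 0 0 0.14 40" --pt "3.14 3.28 0.6 0 0 0.14 40" --pt "3.14 3.28 0.6 0 0 0.14 40" --pt "3.14 3.28 0.6 0 0 0.14 40"

```text
time_s: 9.1
tcp_pos: [0.5518, 0.0889, 0.1944]
ee_rot: [[-0.82, -0.497, -0.285], [-0.573, 0.709, 0.411], [-0.002, 0.501, -0.866]]
wrist_force: [0.3, 0.2, -0.3]
gripper_width: 0.461
```

```bash
python3 snap.py w6; python3 go.py 140 -10.5 9 0
```

```text
9.1 [0.5517725584293688, 0.08891963651817157, 0.19443517678954653] [9.5, 26.3, 7.0, -27.0, -85.2, -58.8] [0.26997798229219905, 0.23058268380645205, -0.2775238903560512] 0.4612770773591324
9.15 deck [ 0.1395 -0.0119  0.0549] F [-0.6 -0.9  0.7] gw 39.9 j [  9.5  26.3   7.  -27.  -85.2 -58.8]
([0.058, 0.019, 1.837], [0.01, 0.015, 0.004], 'rows', np.float64(0.9))
```

View pics/w6.png

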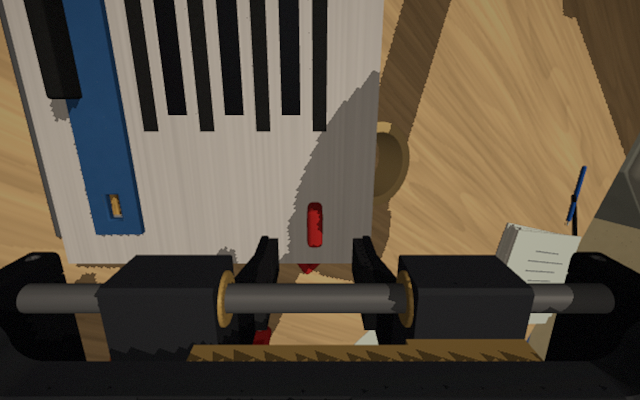

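Run:
```python
from h import *
import cv2
p=np.load("p.npy"); s=json.load(open("w6.json"))
print([(wray(s,a,p,.022)*1e3).round(1) for a in [(307,204),(322,204),(322,247),(307,247)]])
i=cv2.imread("pics/w6.png"); cv2.imwrite("pics/c7.png",cv2.resize(i[190:270,250:370],None,fx=6,fy=6,interpolation=cv2.INTER_CUBIC))
```

```text
[array([136.1,   6.2,  22. ]), array([145.5,   6.2,  22. ]), array([145.7, -23.3,  22. ]), array([135.9, -23.3,  22. ])]
```

View pics/c7.png

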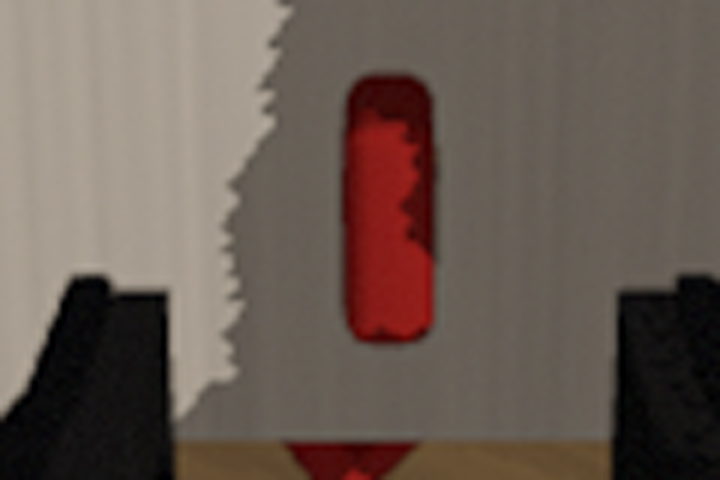

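Call:
play_rows --pt "0.06 0 0.7 0 0 0 40" --pt "0.06 0 1.4 0 0 0 40" --pt "0.06 0 1.9 0 0 0 40" --pt "0.06 0 1.98 0 0 0 40" --pt "0.06 0 1.98 0 0 0 40"

```text
time_s: 9.65
tcp_pos: [0.5361, 0.1089, 0.1515]
ee_rot: [[-0.819, -0.497, -0.287], [-0.574, 0.709, 0.41], [-0.001, 0.501, -0.866]]
wrist_force: [0.7, 0.2, -0.2]
gripper_width: 0.457
```

Call:
play_rows --pt "0 0 0 0 0 0 0" --pt "0 0 0 0 0 0 0" --pt "0 0 0 0 0 0 0" --pt "0 0 0 0 0 0 0" --pt "0 0 0 0 0 0 0" --pt "0 0 0 0 0 0 0" --pt "0 0 0 0 0 0 0"

```text
time_s: 10.35
tcp_pos: [0.536, 0.1088, 0.1521]
ee_rot: [[-0.819, -0.498, -0.285], [-0.574, 0.709, 0.411], [-0.002, 0.5, -0.866]]
wrist_force: [0.7, -1.2, 0.4]
gripper_width: 0.113
```

```bash
python3 go.py 140 -10 60 0
```

```text
10.35 deck [ 0.1403 -0.0103  0.0059] F [-1.   0.1  1. ] gw 9.8 j [ 11.5  27.    2.  -27.9 -79.2 -57.7]
([0.007, -0.011, -2.162], [-0.0, 0.02, 0.018], 'rows', np.float64(1.1))
```

Call:
play_rows --pt "0 0 -0.5 0 0 0 0" --pt "0 0 -1.2 0 0 0 0" --pt "0 0 -2.2 0 0 0 0" --pt "0 0 -2.2 0 0 0 0"

```text
time_s: 10.75
tcp_pos: [0.5538, 0.0852, 0.2029]
ee_rot: [[-0.819, -0.5, -0.28], [-0.573, 0.709, 0.411], [-0.007, 0.497, -0.868]]
wrist_force: [-0.4, 0.0, -0.2]
gripper_width: 0.112
```

```bash
python3 snap.py w7;python3 go.py 4.5 -0.5 55 0
```

```text
10.75 [0.553837108874233, 0.08523864797227071, 0.202903762136781] [9.2, 25.9, 7.7, -26.8, -85.9, -58.8] [-0.39672402559094594, 0.048385984930746945, -0.17638040103045965] 0.11235894618519651
10.8 deck [ 0.1405 -0.0108  0.0625] F [-1.3 -0.1 -1. ] gw 9.6 j [  9.3  25.9   7.5 -26.9 -85.9 -58.8]
([0.426, -5.44, 0.304], [-0.009, 0.053, 0.028], 'rows', np.float64(2.7))
```

View pics/w7.png

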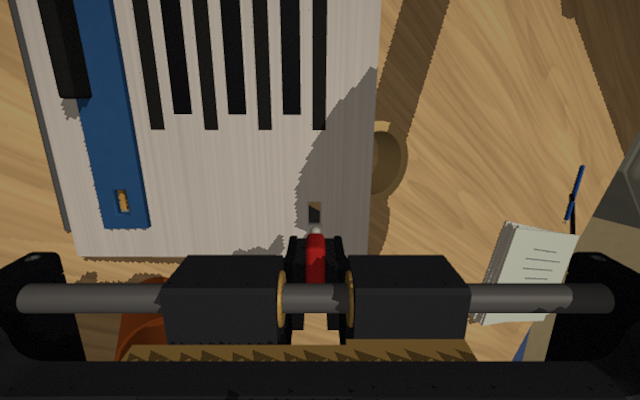

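Call:
play_rows --pt "0.43 -5.44 0.3 0 0 0 0" --pt "0.43 -5.44 0.3 0 0 0 0" --pt "0.43 -5.44 0.3 0 0 0 0" --pt "0.43 -5.44 0.3 0 0 0 0" --pt "0.43 -5.44 0.3 0 0 0 0" --pt "0.43 -5.44 0.3 0 0 0 0"

```text
time_s: 11.4
tcp_pos: [0.608, -0.0121, 0.1256]
ee_rot: [[-0.819, -0.498, -0.286], [-0.574, 0.708, 0.411], [-0.002, 0.501, -0.866]]
wrist_force: [-0.3, -0.2, 0.0]
gripper_width: 0.114
```

```bash
python3 snap.py w8;python3 go.py 4.5 -0.5 37 0
python3 - <<'E'
import cv2
i=cv2.imread("pics/w8.png"); cv2.imwrite("pics/c8.png",cv2.resize(i[170:270,255:375],None,fx=6,fy=6,interpolation=cv2.INTER_CUBIC))
E
```

```text
11.4 [0.6079823480252916, -0.012128854266845021, 0.12558052934640107] [0.6, 36.0, 12.9, -24.5, -85.4, -49.5] [-0.3298283532463684, -0.24311411083281742, 0.01478656781277693] 0.11371708276109277
11.45 deck [ 0.0058 -0.0001  0.0535] F [0.6 0.9 0.4] gw 10.0 j [  0.6  36.   12.9 -24.5 -85.4 -49.4]
([-0.013, -0.053, 0.659], [0.002, 0.022, 0.037], 'rows', np.float64(0.3))
```

View pics/c8.png

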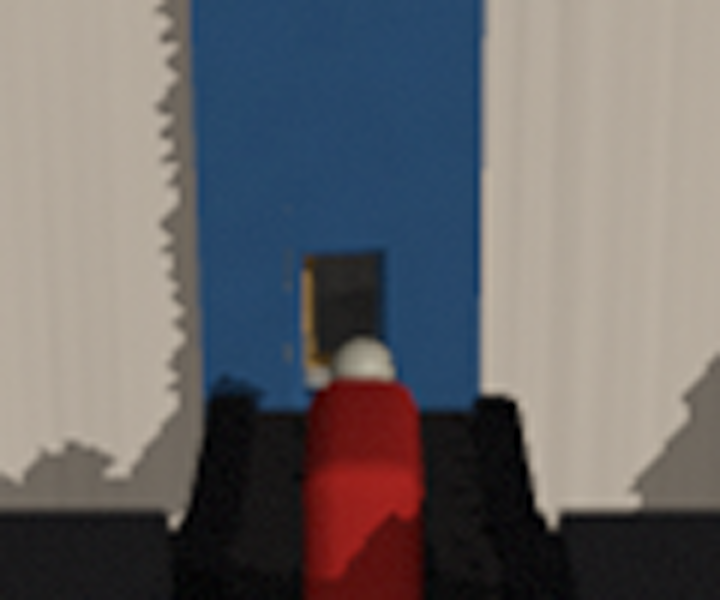

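Run:
```python
from h import *
import cv2
p=np.load("p.npy"); s=json.load(open("w8.json"))
g=lambda x,y:(255+(x+.5)/6-.5,170+(y+.5)/6-.5)
print([(wray(s,g(*a),p,.005)*1e3).round(1) for a in [(302,252),(384,252)]], todeck(p,s["tcp_pos"]))
s=json.load(open("w7.json"))
i=cv2.imread("pics/w7.png"); cv2.imwrite("pics/c9.png",cv2.resize(i[180:260,265:365],None,fx=6,fy=6,interpolation=cv2.INTER_CUBIC))
```

```text
[array([0.2, 7.8, 5. ]), array([9.5, 7.8, 5. ])] [5.51163263e-03 7.46279278e-05 5.30881178e-02]
```

View pics/c9.png

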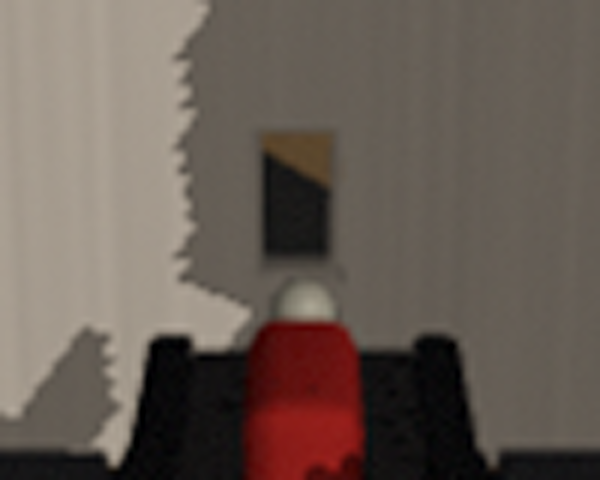

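Run:
```python
from h import *
p=np.load("p.npy"); s=json.load(open("w7.json"))
g=lambda x,y:(265+(x+.5)/6-.5,180+(y+.5)/6-.5)
print([(wray(s,g(*a),p,0)*1e3).round(1) for a in [(260,130),(332,130),(332,262),(260,262)]], todeck(p,s["tcp_pos"]))
```

```text
[array([136.3,  -1.9,   0. ]), array([145. ,  -1.9,   0. ]), array([145.2, -19. ,   0. ]), array([136.3, -19. ,   0. ])] [ 0.14014669 -0.01136804  0.06464171]
```

Call:
play_rows --pt "-0.03 -0.05 0.3 0 0 0 0" --pt "-0.03 -0.05 0.6 0 0 0 0" --pt "-0.03 -0.05 0.8 0 0 0 0" --pt "-0.03 -0.05 0.8 0 0 0 0"

```text
time_s: 11.85
tcp_pos: [0.6027, -0.0045, 0.1062]
ee_rot: [[-0.819, -0.497, -0.288], [-0.574, 0.708, 0.411], [-0.0, 0.502, -0.865]]
wrist_force: [0.6, -0.2, -0.3]
gripper_width: 0.11
```

```bash
python3 snap.py w9;python3 go.py 4.3 -0.7 32 0
python3 - <<'E'
import cv2
i=cv2.imread("pics/w9.png"); cv2.imwrite("pics/c10.png",cv2.resize(i[170:270,255:375],None,fx=6,fy=6,interpolation=cv2.INTER_CUBIC))
E
```

```text
11.85 [0.602741159572627, -0.004480625129996595, 0.10623950869664425] [1.2, 36.6, 11.0, -24.8, -83.0, -49.0] [0.6100919864818, -0.1687940581845607, -0.29977654908354456] 0.10993400846036543
11.9 deck [ 0.0036 -0.0002  0.0324] F [-0.3  0.2  0.9] gw 9.8 j [  1.2  36.6  11.  -24.8 -83.  -49. ]
([-0.02, 0.029, 0.016], [0.014, 0.003, 0.018], 'rows', np.float64(0.0))
```

View pics/c10.png

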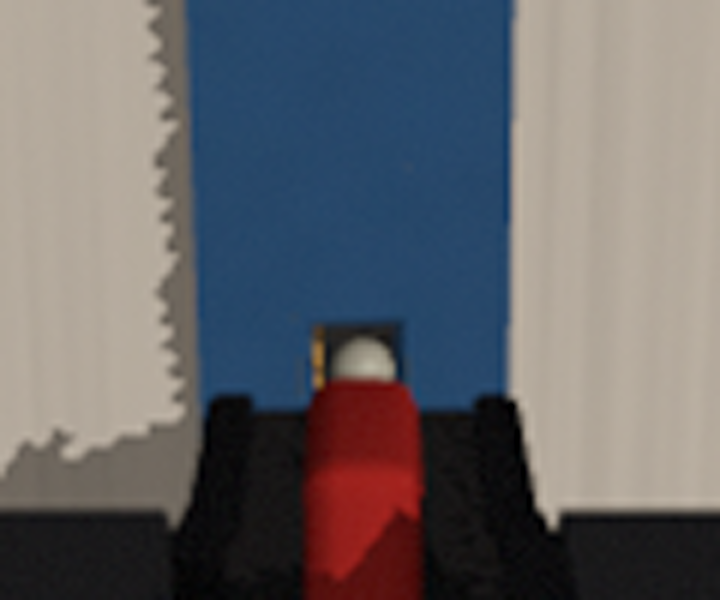

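Call:
play_rows --pt "0 0 0.08 0 0 0 0" --pt "0 0 0.16 0 0 0 0" --pt "0 0 0.24 0 0 0 0" --pt "0 0 0.24 0 0 0 0"

```text
time_s: 12.3
tcp_pos: [0.6018, -0.0027, 0.1015]
ee_rot: [[-0.819, -0.497, -0.286], [-0.574, 0.709, 0.411], [-0.001, 0.501, -0.865]]
wrist_force: [-1.1, 0.6, 0.4]
gripper_width: 0.111
```

```bash
python3 go.py 4.3 -0.7 24 0
```

```text
12.3 deck [ 0.0032 -0.0002  0.0266] F [ 1.1  0.5 -0.2] gw 9.6 j [  1.3  36.7  10.5 -24.9 -82.3 -48.8]
([-0.02, 0.042, 0.105], [0.013, 0.011, 0.013], 'rows', np.float64(0.1))
```

Call:
play_rows --pt "0 0.02 0.06 0 0 0 0" --pt "0 0.02 0.12 0 0 0 0" --pt "0 0.02 0.16 0 0 0 0" --pt "0 0.02 0.2 0 0 0 0" --pt "0 0.02 0.2 0 0 0 0"

```text
time_s: 12.8
tcp_pos: [0.6002, -0.0003, 0.0976]
ee_rot: [[-0.819, -0.497, -0.286], [-0.574, 0.708, 0.411], [-0.002, 0.501, -0.866]]
wrist_force: [-0.4, 0.2, -0.4]
gripper_width: 0.109
```

```bash
python3 go.py 4.3 -0.7 16 0
```

```text
12.8 deck [ 0.0038 -0.0003  0.0218] F [ 0.2  0.2 -0.5] gw 9.5 j [  1.5  36.8  10.  -25.  -81.7 -48.8]
([-0.016, 0.021, 0.232], [0.01, 0.013, 0.016], 'rows', np.float64(0.1))
```

Call:
play_rows --pt "0 0.01 0.06 0 0 0 0" --pt "0 0.01 0.12 0 0 0 0" --pt "0 0.01 0.18 0 0 0 0" --pt "0 0.01 0.18 0 0 0 0"

```text
time_s: 13.2
tcp_pos: [0.5987, 0.0018, 0.0937]
ee_rot: [[-0.819, -0.497, -0.286], [-0.574, 0.708, 0.411], [-0.001, 0.501, -0.865]]
wrist_force: [0.4, 0.2, -0.8]
gripper_width: 0.107
```

```bash
python3 go.py 4.3 -0.7 11 0
```

```text
13.2 deck [ 0.0041 -0.0003  0.0172] F [-0.5 -0.5 -0.6] gw 9.3 j [  1.7  36.8   9.5 -25.1 -81.2 -48.7]
([-0.018, 0.009, 0.246], [0.013, 0.011, 0.014], 'rows', np.float64(0.1))
```

Call:
play_rows --pt "0 0 0.06 0 0 0 0" --pt "0 0 0.12 0 0 0 0" --pt "0 0 0.18 0 0 0 0" --pt "0 0 0.21 0 0 0 0" --pt "0 0 0.21 0 0 0 0"

```text
time_s: 13.7
tcp_pos: [0.5973, 0.0038, 0.0893]
ee_rot: [[-0.819, -0.497, -0.286], [-0.574, 0.709, 0.411], [-0.002, 0.501, -0.866]]
wrist_force: [0.5, -1.0, -1.0]
gripper_width: 0.109
```

```bash
python3 snap.py w10;python3 go.py 4.3 -0.7 11 0
python3 - <<'E'
import cv2
i=cv2.imread("pics/w10.png"); cv2.imwrite("pics/c11.png",cv2.resize(i[170:270,255:375],None,fx=6,fy=6,interpolation=cv2.INTER_CUBIC))
E
```

```text
13.7 [0.5972667342227778, 0.003840401203430148, 0.08928845087943435] [1.9, 37.0, 9.1, -25.2, -80.6, -48.6] [0.532435748260122, -1.0125944380480802, -1.0055178433012069] 0.10947278994233225
13.75 deck [ 0.004  -0.0003  0.0122] F [-0.3  0.7 -0.5] gw 9.9 j [  1.9  36.9   9.1 -25.2 -80.6 -48.6]
([-0.014, 0.012, 0.047], [0.008, 0.014, 0.016], 'rows', np.float64(0.0))
```

View pics/c11.png

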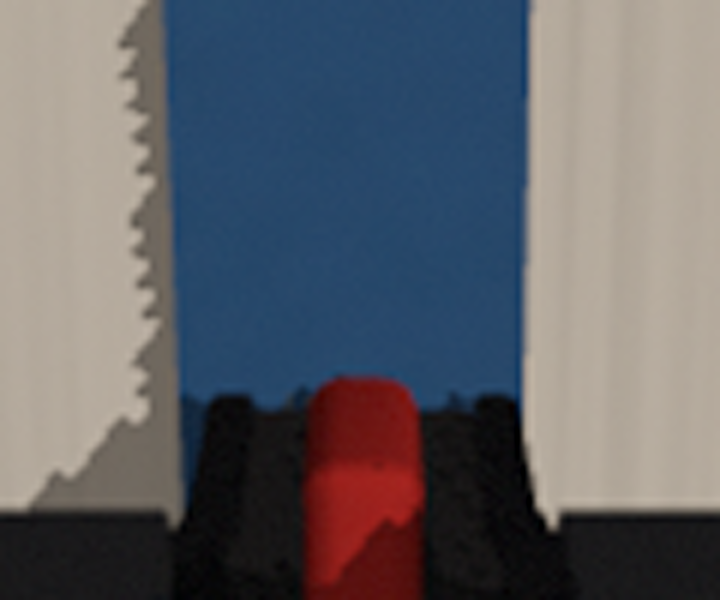

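Call:
play_rows --pt "0 0 0.03 0 0 0 0" --pt "0 0 0.06 0 0 0 0" --pt "0 0 0.06 0 0 0 0"

```text
time_s: 14.05
tcp_pos: [0.5971, 0.0043, 0.0883]
ee_rot: [[-0.819, -0.498, -0.286], [-0.574, 0.709, 0.411], [-0.002, 0.5, -0.866]]
wrist_force: [1.0, -1.0, 0.2]
gripper_width: 0.111
```

```bash
python3 go.py 4.3 -0.7 10 0
```

```text
14.05 deck [ 0.004  -0.0004  0.0109] F [-1.1 -0.2  0.9] gw 9.7 j [  1.9  37.    9.  -25.2 -80.4 -48.5]
([-0.011, 0.013, 0.038], [0.004, 0.017, 0.018], 'rows', np.float64(0.0))
```

Call:
play_rows --pt "0 0 0.03 0 0 0 0" --pt "0 0 0.03 0 0 0 0"

```text
time_s: 14.25
tcp_pos: [0.5971, 0.0043, 0.0882]
ee_rot: [[-0.819, -0.498, -0.285], [-0.574, 0.709, 0.41], [-0.003, 0.5, -0.866]]
wrist_force: [1.2, -2.1, 3.1]
gripper_width: 0.112
```

```bash
python3 go.py 4.3 -0.7 10 0
```

```text
14.25 deck [ 0.0039 -0.0004  0.0109] F [-0.5  0.2  3.8] gw 9.7 j [  1.9  37.    8.9 -25.2 -80.3 -48.5]
([-0.01, 0.015, 0.034], [-0.004, 0.02, 0.023], 'rows', np.float64(0.0))
```

Call:
play_rows --pt "0 0 0.03 0 0 0 0" --pt "0 0 0.03 0 0 0 0"

```text
time_s: 14.45
tcp_pos: [0.5972, 0.0042, 0.088]
ee_rot: [[-0.819, -0.499, -0.284], [-0.574, 0.709, 0.41], [-0.003, 0.499, -0.867]]
wrist_force: [0.1, -2.3, 5.9]
gripper_width: 0.111
```

```bash
python3 go.py 4.3 -0.7 10 0
```

```text
14.45 deck [ 0.0037 -0.0005  0.0108] F [1.3 1.2 6. ] gw 9.6 j [  1.9  36.9   8.9 -25.2 -80.3 -48.5]
([-0.009, 0.025, 0.032], [-0.016, 0.024, 0.026], 'rows', np.float64(0.0))
```

Call:
play_rows --pt "0 0.02 -0.05 0 0 -1.5 0" --pt "0 0.02 -0.05 0 0 -3 0" --pt "0 0.02 -0.05 0 0 -4.5 0" --pt "0 0.02 -0.05 0 0 -4.5 0"

```text
time_s: 14.85
tcp_pos: [0.5976, 0.0046, 0.0882]
ee_rot: [[-0.567, -0.774, -0.283], [-0.801, 0.436, 0.411], [-0.194, 0.46, -0.867]]
wrist_force: [1.9, -1.2, 1.4]
gripper_width: 0.113
```

```bash
python3 go.py 4.3 -0.5 10.8 -90; python3 -c "
from station import r
print(r.sense()['moment'])"
```

```text
14.85 deck [ 0.0038 -0.001   0.0109] F [-1.1 -0.9  2.2] gw 9.8 j [  2.   37.    8.9 -25.2 -80.2 -26.1]
([0.012, 0.026, 0.002], [0.009, 0.044, 22.517], 'rows', np.float64(13.1))
[-1.08703409 -1.23392229 -0.1691504 ]
```

```bash
python3 go.py 4.3 -0.5 10.8 90
```

```text
14.85 deck [ 0.0038 -0.001   0.0109] F [-1.1 -0.9  2.2] gw 9.8 j [  2.   37.    8.9 -25.2 -80.2 -26.1]
([0.012, 0.026, 0.002], [-0.039, 0.008, -13.483], 'rows', np.float64(7.8))
```

Call:
play_rows --pt "0 0.02 0 0 0 -1.5 0" --pt "0 0.02 0 0 0 -3 0" --pt "0 0.02 0 0 0 -4.5 0" --pt "0 0.02 0 0 0 -6 0" --pt "0 0.02 0 0 0 -7.5 0" --pt "0 0.02 0 0 0 -9 0" --pt "0 0.02 0 0 0 -10.5 0" --pt "0 0.02 0 0 0 -12 0" --pt "0 0.02 0 0 0 -13.5 0" --pt "0 0.02 0 0 0 -13.5 0" --pt "0 0.02 0 0 0 -13.5 0"

```text
time_s: 15.95
tcp_pos: [0.5977, 0.005, 0.0884]
ee_rot: [[0.495, -0.822, -0.282], [-0.712, -0.57, 0.411], [-0.498, -0.002, -0.867]]
wrist_force: [6.0, -2.5, 0.2]
gripper_width: 0.111
```

```bash
python3 go.py 4.3 -0.5 10.8 90;python3 snap.py w11;python3 snap.py s11 scene; python3 -c "
from station import r
print(r.sense()['moment'])"
```

```text
15.95 deck [ 0.0041 -0.0013  0.0109] F [-4.6 -3.5  2.9] gw 9.7 j [  2.   36.9   8.9 -25.2 -80.2  41.2]
([-0.007, 0.033, 0.005], [-0.047, -0.021, -0.029], 'rows', np.float64(0.0))
15.95 [0.5977204546975377, 0.0049622973347538445, 0.0883831797642093] [2.0, 36.9, 8.9, -25.2, -80.2, 41.2] [6.007101354180256, -2.461200214643373, 0.22138929780008718] 0.1111798330011674
16.0 [0.5977198455791911, 0.004943601394392323, 0.08839126599895036] [2.0, 36.9, 8.9, -25.2, -80.2, 41.2] [4.46299473532695, -1.7350292308618513, -0.029099003948158012] 0.11237478528343271
[-1.11993613 -1.96718924 -0.61088851]
```

View pics/w11.png

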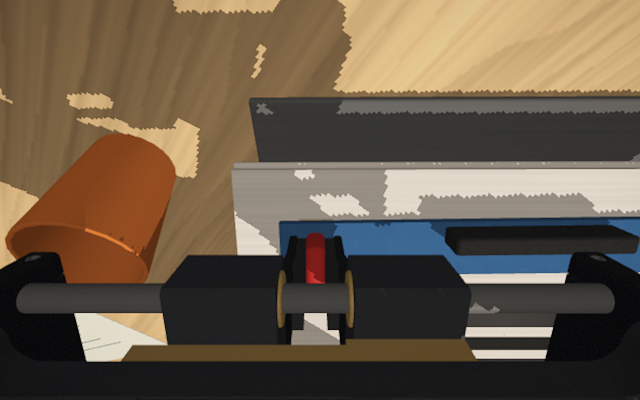

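Call:
play_rows --pt "0 0 0 0 0 0 40" --pt "0 0 0 0 0 0 40" --pt "0 0 0 0 0 0 40" --pt "0 0 0 0 0 0 40" --pt "0 0 -0.8 0 0 0 40" --pt "0 0 -2.0 0 0 0 40" --pt "1.0 0 -3.0 0 0 0 40" --pt "1.0 0 -3.0 0 0 0 40"

```text
time_s: 16.85
tcp_pos: [0.6322, -0.0464, 0.1422]
ee_rot: [[0.497, -0.821, -0.281], [-0.711, -0.571, 0.41], [-0.497, -0.004, -0.868]]
wrist_force: [-0.3, -0.8, -0.8]
gripper_width: 0.458
```

```bash
python3 go.py 65 -0.5 85 90;python3 snap.py w12;python3 snap.py s12 scene; python3 snap.py d12 side
python3 - <<'E'
import cv2
i=cv2.imread("pics/s12.png"); cv2.imwrite("pics/c12.png",cv2.resize(i[150:300,220:400],None,fx=4,fy=4,interpolation=cv2.INTER_CUBIC))
i=cv2.imread("pics/d12.png"); cv2.imwrite("pics/c13.png",cv2.resize(i[150:280,200:400],None,fx=4,fy=4,interpolation=cv2.INTER_CUBIC))
E
```

```text
16.85 deck [-0.0226 -0.0001  0.0884] F [-0.8  0.8 -0.4] gw 39.8 j [ -2.   37.8  18.7 -23.6 -89.7  41. ]
([-3.503, -0.014, 0.126], [-0.051, -0.037, -0.001], 'rows', np.float64(1.8))
16.85 [0.6322190674747757, -0.046409928232949, 0.14216512825444066] [-2.0, 37.8, 18.7, -23.6, -89.7, 41.0] [-0.34968568585493254, -0.8342135758879503, -0.7568612797185821] 0.45772291305244833
16.9 [0.6307399421027946, -0.04473438130467265, 0.14104339515088193] [-1.9, 37.8, 18.5, -23.7, -89.7, 41.0] [-0.21753973860761983, 0.7361752199903995, -0.8618371473446762] 0.4579074195964492
16.95 [0.6298049407828065, -0.04372199237790537, 0.14035959008362278] [-1.9, 37.8, 18.4, -23.7, -89.7, 41.0] [-0.2523755626946367, -0.3192461016192114, 0.22156989735403665] 0.4583441082433426
```

View pics/w12.png

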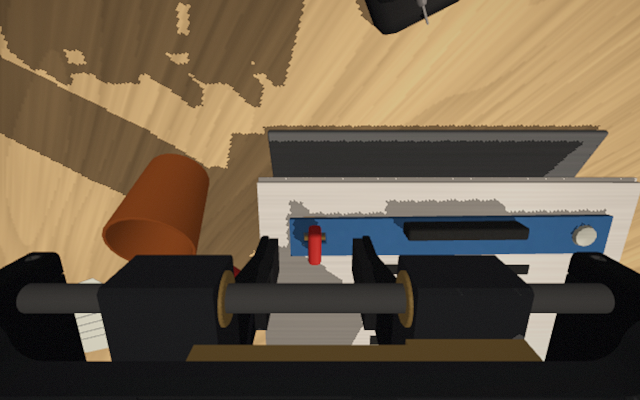

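View pics/c12.png

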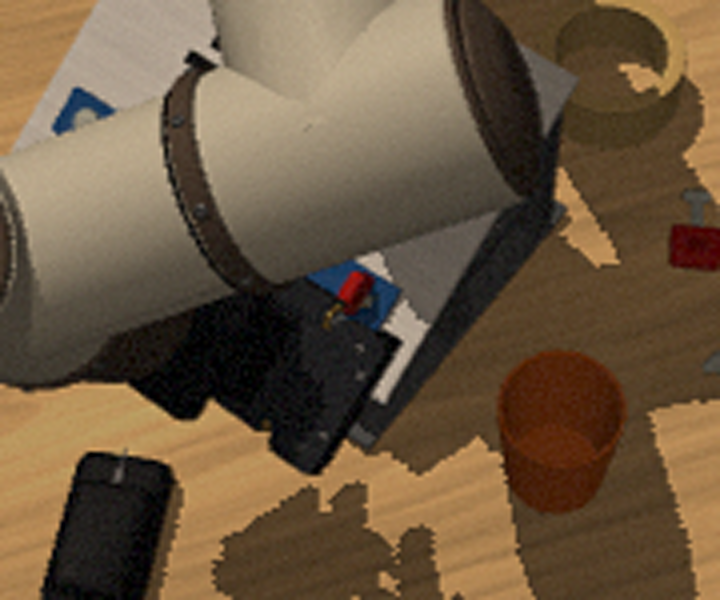

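View pics/c13.png

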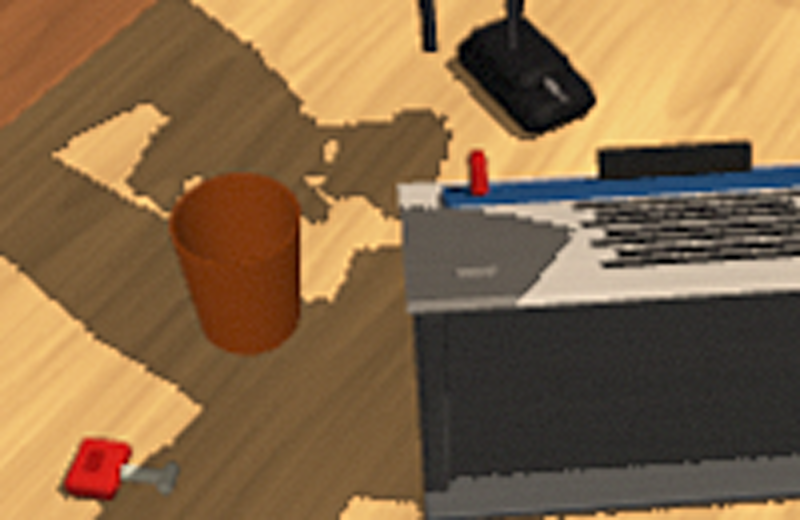

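Run:
```python
from h import *
import cv2
p=np.load("p.npy")
i=cv2.imread("pics/w12.png"); cv2.imwrite("pics/c14.png",cv2.resize(i[200:280,260:380],None,fx=6,fy=6,interpolation=cv2.INTER_CUBIC))
s=json.load(open("w12.json"))
for z in (.005,.027): print([wproj(s,w(p,(a+.0043,b-.0007,z))).round(1).tolist() for a,b in [(-.013,-.005),(-.013,.005),(.013,.005),(.013,-.005)]])
```

```text
[[306.5, 222.7], [319.0, 222.7], [318.9, 252.2], [306.8, 252.2]]
[[305.7, 233.5], [319.3, 233.5], [319.1, 265.2], [306.0, 265.2]]
```

View pics/c14.png

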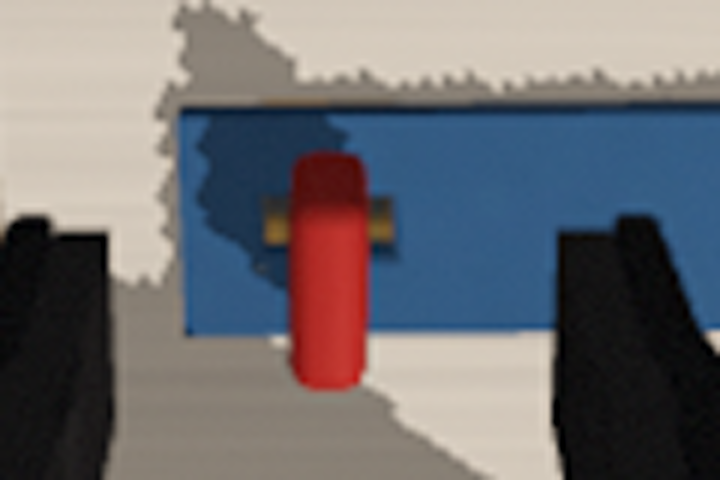

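Run:
```python
from station import r
print(r.finish_job()); s=r.sense(); print(s["time_s"],s["wrist_force"])
```

```text
the job is handed in; nothing more can be done
None
the job is handed in; nothing more can be done
```

I swung the ledge to the low side, put the parked red thumbscrew through ledge and catch, and turned it a quarter turn. I then let go and handed the job in at about 17 s of the 72 s allowed. No verdict was reported.

- **Ledge:** I pinched the rubber stop and swung the ledge from about 0.9 rad to an angle I put at 0.01–0.02 rad.
- **Catch slot:** I had seen the catch plate before the ledge covered it, with its slot about 2–3 mm up the slope from the window's centre. In the last close picture the pin lined up with both slots. The screw then dropped straight through, and I did not have to search for the slot.
- **Seating:** First contact came where I expected the grip to sit on the ledge. The highest force I read was about 7 N, below the 45 N limit.
- **Quarter turn:** The measured tool rotation matched the 90° target, and no stop was felt while turning.

**Last checks:**
- The wrist picture shows the grip standing square across the ledge, with parts of the ledge's slot visible on both sides. The gripper is open and well clear.
- The cup and the mouse look unmoved by eye in the last pictures. The tape looks undisturbed in the scene view. I did not measure any of the three.

**Disagreements:**
- The wrist camera's positions ran 2–4 mm up the slope from those of the fixed cameras. I steered by the wrist camera and by where the screw had been parked.
- In the last picture the lower edge of the grip showed about 2.5 pixels off the prediction, while its top edges matched within 1 pixel. I put that down to the grip's rounded edge.

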